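Hold the keyed setting collar home on a shoe wear gauge

TASK

Zero the wear gauge with its setting collar: pick up the loose knurled collar, thread it the same way up over the gauge's spindle nose, turn it until its hidden keyways drop over the spindle's cross-pin, then push it fully home on the ground seat. Finish while still holding it there with your fingers, flat on the seat against the push of the spindle spring, so that the dial can be set; do not let go. Leave the crank and the other things on the cart where they are.

Things in the scene. Friction and masses are not known exactly. Their poses are not given: they have to be found in the camera images.
- collar_center (a point): Setting collar: loose plain steel ring, knurled outside, 56 mm across, 40 mm high, bore 34.6 mm, 0.36 to 0.48 kg, upright on the cart. Point on its axis half-way up; z is its axis, up. Two opposite keyways inside (along its own +x and -x) open at the underside: 10 mm wide, 11 mm deep, closed above, unseen from outside. Home: this point 20 mm straight above seat_center.
- seat_center (a point): Centre of the ground seat, a flat steel face 68 mm across, 94 mm above the cart, on top of the green wear gauge (bolted down); on the spindle axis, z up. The collar's underside sits on it when home. Apart from the spindle nose nothing on the gauge within 80 mm of the axis stands above the seat. The gauge's dial shows how far the spindle is pushed down.
- nose_top (a point): Top of the steel spindle nose, on the spindle axis 36 mm above the seat. The nose is 32 mm in diameter, coned to 20 mm over its last 8 mm, and stands up through the seat. It does not turn by hand, but is sprung upwards and can be pushed down 9 mm (this point then stays where it was).
- pin_center (a point): Centre of the spring pin through the nose, 14 mm above the seat, as at rest. Pin 6 mm thick, 45 mm long, level, crosswise, its ends standing 6.5 mm out of the nose on both sides. Its direction about the axis differs every time and is not told (this point's axes do not follow it): the collar may need up to half a turn, either way. A collar not keyed rests on it, underside 17 mm above the seat.
- keyed_rest (a point): Where the collar's centre stands when keyed but let go, 26 mm above the seat. The pin yields at 6 N, then 0.8 N more per mm. Not keyed, the collar stops with its underside 8 mm above the seat. When the keyways meet the pin it springs up into them and the push falls to almost nothing. From this point down it bears on the spring again: home takes 11 N less its weight, plus the push on the seat.
- crank_grip (a point): Middle of the black crank grip on the gauge's end, 105 to 170 mm along the gauge's +y from the spindle axis; crank radius 36 mm about a level axis 52 mm above the cart. Leave alone.
- shoe_center (a point): Cracked graphite shoe segment, a dark block on an aluminium strip, 110 x 38 x 24 mm, lying on the cart; its centre. Leave alone.
- insulator_center (a point): Squat brown ribbed ceramic insulator, 80 mm across, 64 mm high, upright on the cart; its centre half-way up. Leave alone.
- spring_pin_center (a point): Spare nickel spring pin, 8 mm thick and 45 mm long, lying on the cart; its centre. Leave alone.
Things that resemble listed ones, but are neither listed nor needed, are in the scene too. Of the things that look like the part that bears collar_center, the middle-sized one is meant.

How it is judged (in metres and radians):
On the way, in this order (a step that is already met when the one before it is completed fails the run):
1. the collar is lifted clear of the cart in the fingers (height (world z) of collar_center above 0.06 m and contact force between the fingers and collar above 1 N), for 0.1 s.
2. the collar is threaded over the spindle nose (horizontal distance between collar_center and seat_center below 0.005 m and z of collar_center in the frame of seat_center below 0.052 m), for 0.05 s.
At the end, for the whole second after the job is handed in: The collar, keyed over the cross-pin, is held home by the fingers: its underside within 1.5 mm of the seat, within 3 mm of the spindle axis, tilted under 0.06 rad, bearing on the gauge (seat and sprung pin) with more than 4 N, the fingers bearing on it with more than 3 N (z of collar_center in the frame of seat_center below 0.0215 m and horizontal distance between collar_center and seat_center below 0.003 m and angle between collar_center's own z axis and vertical below 0.06 rad and contact force between collar and gauge above 4 N and contact force between the fingers and collar above 3 N); the arm keeps its last pose, push and grip.
It fails at once if the crank is turned (grip moved over 20 mm) (distance of crank_grip from where it was at the start of the episode above 0.02 m).
It fails at once if a bystander is moved over 30 mm (distance of any of shoe_center, insulator_center, spring_pin_center from where it was at the start of the episode above 0.03 m).
It also fails if it takes over 58 s, if anything falls off the work surface, if the arm or the gripper's body presses on something with over 40 N, if the wrist force passes 120 N, or if a joint passes its speed limit or range.

ROBOT

A 7-joint arm with a two-finger parallel gripper is mounted at the origin on the work surface. World frame = base frame: x ahead of the robot, y to its left, z up, the work surface at z = 0. Lengths are in m, angles in degrees, forces in N, time in s.
With the tool pointing down it reaches from about 0.425 to 0.875 m from the base axis. Payload 4.7 kg.
Tool frame: the origin (TCP) lies at the very end of the fingers, on their centre line; the grasp point (between the pads) lies 19 mm behind it; z points along the fingers, y is the line along which they close (so a half turn about z gives the same grasp; the last joint's range is limited). The gripper opens to 87 mm and grips with 3 to 60 N. Pads are 19 mm wide; open, the fingers measure 117 mm over their backs; the gripper's body (75 mm by 190 mm) begins 51 mm behind the grasp point.
Start: joints at [65.438, 18.392, -4.016, 83.108, 1.295, 78.541, -3.26], TCP at [0.278, -0.587, 0.223] pointing down, gripper open.
Joint ranges: [-163.93, 163.93], [-17.29, 119.83], [-79.2, 71.16], [3.27, 140.29], [-89.18, 269.18], [5.43, 117.66], [-154.24, 154.24]. Speed limits (degrees/s): [147.25, 147.25, 180, 180, 180, 180, 180].

INTERFACE

Orientations are given as [roll, pitch, yaw] about the fixed x, y, z axes, in that order (R = Rz(yaw) Ry(pitch) Rx(roll)).
In Python, from cell import telemetry, cams, env gives the robot as it stands.
- The arm moves only by the tool arm_command, never from a script. Its argument "series" is text: rows parted by semicolons, each of 5 numbers parted by spaces: the shift along the tool's x, y, z in mm, then the turn about the tool's z in rad, then the closure in counts, from 0 (fully open) to 255 (shut). A call has 1 to 20 rows; each row shifts and turns the commanded pose from where the row before left it, along the tool's axes as they then stand; what a row does not reach is not made up. A row lasts 1/12 s, in which the tool goes at most 41.7 mm and 7.16 degrees, less where a joint would pass 70% of its speed; a pose out of reach is approached as far as the arm can. A call is refused whole if a number of a shift passes 41.7 or a number of a turn 0.125, either way. A call with a gripper value outside its range is refused whole. The fingers move at their own pace and stop on an object; "squeeze" is the grip in N (left out, the last holds). Time passes only in rows, so rows that do not move let the fingers close. It gives the time, the measured TCP pose, the force, the opening and the grip force at its end, in the units of the state.
- telemetry.get_obs(): the state, without advancing time (a new reading comes with each control period).
- cams.read_camera(name): name is "side" or "top"; returns the picture (384x512x3 uint8, blue, green, red); there is no depth.
- cams.calibration(name): a dict with "K" (3x3 intrinsics, pixels), "origin" and "rotation" of the camera in the world. Camera axes: x right, y down, z forward; pixel columns grow to the right and rows downward; lengths in m; the calibration is good to about 2 mm. A picture is of the moment at which its call begins. calibration takes no time and is no camera call.
- env.sign_off(): hands the job in; it is judged then, once.
The state is a dict: "time_s": time; "qpos": joint angles; "joint_velocities": joint speeds; "effort": joint torques, N m; "tool_pos": TCP position; "tool_rot": TCP orientation; "force": force on the tool from outside, world axes, zero at the start; "wrist_torque": the same for the moment, N m; "grip_width": finger opening in m; "grasp_force": force on a finger pad.
Only numpy, scipy, OpenCV 4.12 (cv2) and the standard library are available. Lean on these libraries where they do the work, as an engineer would, in place of code of your own. Each camera call takes 0.05 s, during which the arm holds its last target. There are 200 camera calls.

## Working session

There is one attempt and no reset: what is moved stays moved. The work goes in short steps, Python scripts to look and compute and a tool call to move; the robot and the scene stay as the last step left them, time stands still between calls to the robot, and variables do not carry over. Pictures are saved under pics/ and viewed, at most 10 in all, crops included, and the job is handed in when it is done.

Besides the shell and the picture viewer there is one more tool, called after "Request:" as a command line: name --argument value ..., lists and objects as JSON in quotes. arm_command: Moves the arm, as the interface text tells. Its arguments: {"type":"object","properties":{"series":{"type":"string"},"squeeze":{"type":"number"}},"required":["series"]}

```bash
mkdir -p pics; ls
python3 - <<'E'
from cell import telemetry,cams,env
import cv2,numpy as np
for n in("top","side"):
    cv2.imwrite(f"pics/{n}0.png",cams.read_camera(n))
    c=cams.calibration(n);print(n,np.round(c["K"],1).tolist(),np.round(c["origin"],4),np.round(c["rotation"],4).tolist())
o=telemetry.get_obs();print(o)
E
```

```text
pics
top [[364.8, 0.0, 257.3], [0.0, 364.8, 198.4], [0.0, 0.0, 1.0]] [ 0.4373 -0.0213  0.9279] [-170.927, 2.0902, -90.5415]
side [[376.7, 0.0, 255.7], [0.0, 376.7, 191.9], [0.0, 0.0, 1.0]] [ 0.1577 -0.4091  0.6418] [-130.6357, -0.7223, -46.5057]
{'time_s': 0.1, 'qpos': array([65.43785778, 18.43515429, -4.0161768 , 83.16622801,  1.29478655,
       78.53941886, -3.2596044 ]), 'joint_velocities': array([ 0.00688889, -0.12784288, -0.04310148, -0.20030734, -0.05211005,
       -0.03323138, -0.02558753]), 'effort': array([-1.55610530e-05, -4.92570591e+01, -4.05846303e-01, -3.13399637e+01,
       -6.42583170e-02,  3.95438250e-02,  1.01835458e-04]), 'tool_pos': array([ 0.27826156, -0.58690383,  0.22158183]), 'tool_rot': array([-1.79904417e+02,  4.87326832e-03,  2.53726689e+01]), 'force': array([-0.91442212, -0.26891496, -0.41713566]), 'wrist_torque': array([0.04656637, 0.02142435, 0.01417702]), 'grasp_force': 0.0, 'grip_width': 0.08650312942435309}
```

View pics/top0.png

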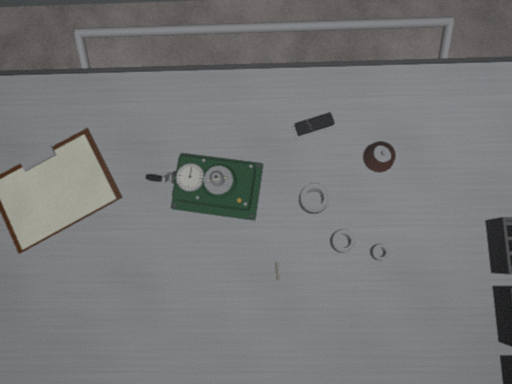

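View pics/side0.png

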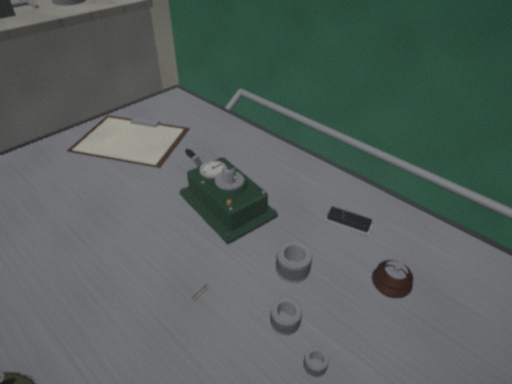

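Top view: three rings look like the collar: (314,198) large, (343,241) middle, (380,252) small; the insulator is at (380,156), the gauge at (218,180), the shoe at (314,124), and the spare pin at (277,270). The middle ring, about 22 px across, fits 56 mm. Next, close crops.

```bash
cat > h.py <<'E'
import cv2,numpy as np
from scipy.spatial.transform import Rotation as R
from cell import telemetry,cams,env
def cal(n):
    c=cams.calibration(n);r=np.array(c["rotation"],float)
    if r.shape!=(3,3): r=R.from_euler('xyz',r,degrees=True).as_matrix()
    return np.array(c["K"]),np.array(c["origin"]),r
def ray(n,u,v):
    K,o,r=cal(n);return o,r@np.linalg.solve(K,[u,v,1.])
def atz(n,u,v,z):
    o,d=ray(n,u,v);return o+d*(z-o[2])/d[2]
def proj(n,p):
    K,o,r=cal(n);q=K@(r.T@(np.array(p)-o));return q[:2]/q[2]
def crop(im,x,y,w,h,s):
    return cv2.resize(im[y:y+h,x:x+w],(w*s,h*s),interpolation=cv2.INTER_CUBIC)
def tile(ims,boxes,s,f):  # boxes of equal size, 2 per row
    c=[crop(i,*b,s) for i,b in zip(ims,boxes)]
    cv2.imwrite(f,np.vstack([np.hstack(c[k:k+2]) for k in range(0,len(c),2)]))
E
python3 - <<'E'
from h import *
t=cv2.imread('pics/top0.png');s=cv2.imread('pics/side0.png')
tile([t,t,s,s],[(320,215,50,37),(195,160,50,37),(262,290,50,37),(205,155,50,37)],8,'pics/c0.png')
for z,u,v in((.04,343,241),(.094,218,180),(.13,218,179)):print(np.round(atz('top',u,v,z),4))
E
```

```text
[ 0.4729 -0.1952  0.04  ]
[0.6161 0.0996 0.094 ]
[0.6106 0.0944 0.13  ]
```

View pics/c0.png

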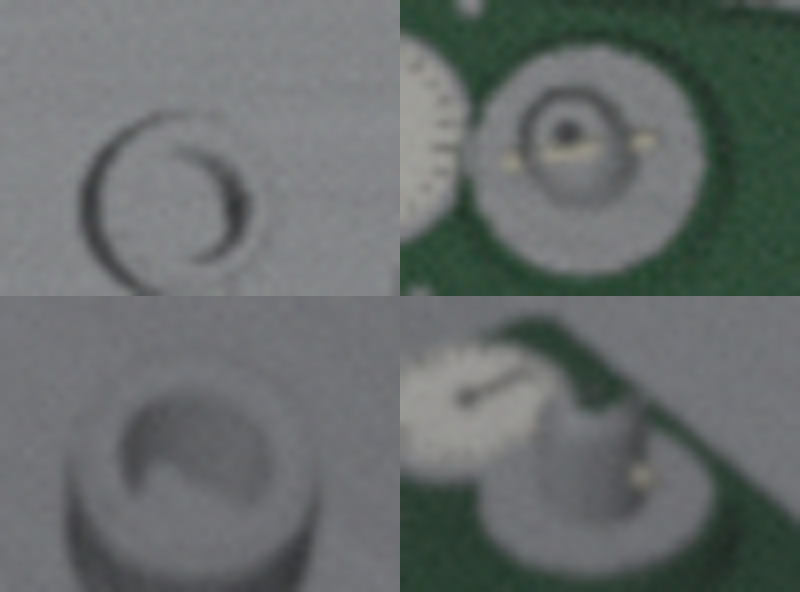

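Top-left and bottom-left are the middle ring, an open steel ring standing upright. On the right, the seat is at about top px (218.2,179.6). Pin stubs show at (208.4,179.7) and (224.9,177.1). I'll check the collar by overlaying projected circles.

```bash
cat >> h.py <<'E'
def circ(c,r,z):
    a=np.linspace(0,2*np.pi,120);return np.c_[c[0]+r*np.cos(a),c[1]+r*np.sin(a),0*a+z]
def over(img,n,box,s,circs):
    x,y,w,h=box;g=crop(img,*box,s);g=cv2.normalize(g,None,0,255,cv2.NORM_MINMAX)
    for c,col in circs:
        p=np.array([proj(n,q) for q in c]);p=((p-[x,y]+.5)*s-.5).round().astype(int)
        for q in p[::2]: cv2.circle(g,tuple(int(k) for k in q),1,col,-1)
    return g
E
python3 - <<'E'
from h import *
from scipy.optimize import least_squares
t=cv2.imread('pics/top0.png');s=cv2.imread('pics/side0.png')
print(atz('side',285.7,311.3,.04))
seat=atz('top',218.2,179.6,.094)
print('seat',seat,'side px',proj('side',seat))
a=atz('top',208.4,179.7,.108);b=atz('top',224.9,177.1,.108);d=b-a
print('pin',a,b,(a+b)/2,np.linalg.norm(d),np.degrees(np.arctan2(d[1],d[0])))
c=.5*(atz('side',285.7,311.3,.04)+atz('top',343,241,.04))
C=lambda c:[(circ(c,.028,.04),(0,0,255)),(circ(c,.0173,.04),(0,255,0)),(circ(c,.028,0),(255,0,0))]
S=[(circ(seat,.034,.094),(0,0,255)),(circ(seat,.016,.122),(0,255,0)),(circ(seat,.010,.13),(255,0,0))]
g=[over(t,'top',(318,220,50,37),8,C(c)),over(t,'top',(195,160,50,37),8,S),over(s,'side',(262,295,50,37),8,C(c)),over(s,'side',(205,155,50,37),8,S)]
cv2.imwrite('pics/c1.png',np.vstack([np.hstack(g[:2]),np.hstack(g[2:])]));print(c)
E
```

```text
[ 0.47085694 -0.19682253  0.04      ]
seat [0.61702004 0.09911138 0.094     ] side px [230.03076598 179.1621474 ]
pin [0.61415912 0.11980929 0.108     ] [0.61962609 0.08160757 0.108     ] [0.61689261 0.10070843 0.108     ] 0.038590922950153574 -81.85581085764946
[ 0.47188   -0.1960262  0.04     ]
```

View pics/c1.png

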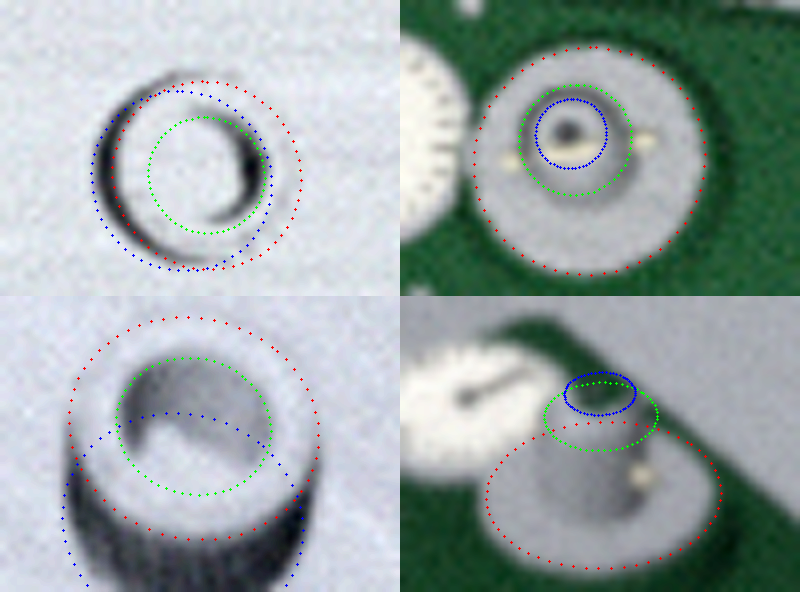

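The seat overlay fits to within about 1 mm. The collar sits at roughly (0.4725, -0.196). Next, the approach numbers.

```bash
cat >> h.py <<'E'
def tgo(x,y,z,yaw=None):
    o=telemetry.get_obs();M=R.from_euler('xyz',o['tool_rot'],degrees=True).as_matrix()
    d=M.T@(np.array([x,y,z])-o['tool_pos'])*1000
    print('t%.2f'%o['time_s'],'pos',np.round(o['tool_pos'],4),'rot',np.round(o['tool_rot'],2),'shift mm',np.round(d,1),'turn rad',None if yaw is None else round(-np.radians(yaw-o['tool_rot'][2]),3))
E
python3 -c "
from h import *
tgo(.4725,-.196,.15,67.5)
print(atz('side',229.1,180.0,.094))"
```

```text
t0.10 pos [ 0.2783 -0.5869  0.2216] rot [-179.9     0.     25.37] shift mm [ 343.  -269.8   72. ] turn rad -0.735
[0.61337583 0.0984006  0.094     ]
```

Request:
arm_command --series "26 -20.8 0 0 0;26.5 -20.8 0 0 0;26.5 -20.8 0 0 0;26.5 -20.8 0 0 0;26.5 -20.8 0 0 0;26.5 -20.8 0 0 0;26.5 -20.8 0 0 0;26.5 -20.8 0 0 0;26.5 -20.8 0 0 0;26.5 -20.8 0 0 0;26.5 -20.8 0 0 0;26 -20.5 0 0 0;26 -20.5 0 0 0;0 0 0 -0.105 0;0 0 0 -0.105 0;0 0 0 -0.105 0;0 0 0 -0.105 0;0 0 0 -0.105 0;0 0 0 -0.105 0;0 0 0 -0.105 0" --squeeze 40

```text
time_s: 1.77
tool_pos: [0.4725, -0.1964, 0.2221]
tool_rot: [-180.0, 0.0, 67.8]
force: [-0.7, 0.9, 0.1]
grip_width: 0.0869
grasp_force: 0.0
```

```bash
python3 -c "
from h import *
tgo(.4725,-.196,.10,67.5)"
```

```text
t1.77 pos [ 0.4725 -0.1964  0.2221] rot [-179.96    0.     67.79] shift mm [ 4.000e-01 -1.000e-01  1.221e+02] turn rad 0.005
```

Request:
arm_command --series "0 0 32 0 0;0 0 32 0 0;0 0 32 0 0;0 0 32 0 0;0 0 30 0 0;0 0 25 0 0;0 0 15 0 0;0 0 14 0 0;0 0 0 0 0;0 0 0 0 0"

```text
time_s: 2.6
tool_pos: [0.472, -0.1962, 0.0099]
tool_rot: [-179.9, -0.0, 67.5]
force: [0.8, -0.3, 0.4]
grip_width: 0.0872
grasp_force: 0.0
```

Run:
```python
from h import *
t=cams.read_camera('top');s=cams.read_camera('side')
tile([t,s],[(305,205,66,80),(250,250,66,80)],6,'pics/c2.png')
tgo(.4725,-.196,.01)
```

```text
t2.70 pos [ 0.4734 -0.1969  0.0114] rot [1.7992e+02 1.0000e-02 6.7480e+01] shift mm [ 0.4 -1.2  1.4] turn rad None
```

View pics/c2.png

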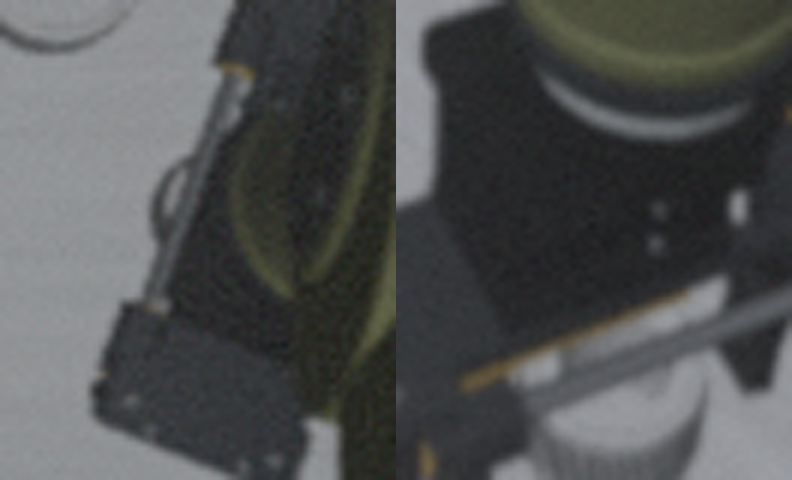

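The ring stands centred between the open fingers: left edge near (165,200) in the top crop, knurled body in the middle of the side crop. Closing on it now.

Request:
arm_command --series "0 0 0 0 255;0 0 0 0 255;0 0 0 0 255;0 0 0 0 255;0 0 0 0 255;0 0 0 0 255;0 0 0 0 255;0 0 0 0 255;0 0 0 0 255;0 0 0 0 255" --squeeze 40

```text
time_s: 3.53
tool_pos: [0.4734, -0.1969, 0.0108]
tool_rot: [179.9, 0.0, 67.5]
force: [1.7, -1.2, 0.4]
grip_width: 0.0551
grasp_force: 40.0
```

Request:
arm_command --series "0 0 -10 0 255;0 0 -20 0 255;0 0 -25 0 255;0 0 -25 0 255;0 0 -25 0 255;0 0 -25 0 255;0 0 -25 0 255;0 0 -15 0 255;0 0 -10 0 255;0 0 0 0 255"

```text
time_s: 4.37
tool_pos: [0.4732, -0.1965, 0.1923]
tool_rot: [179.9, 0.0, 67.5]
force: [0.8, -0.0, -4.1]
grip_width: 0.0554
grasp_force: 40.0
```

```bash
python3 -c "
from h import *
tgo(.615,.0988,.19,99)
o=telemetry.get_obs();print(o['force'],o['grip_width'],o['qpos'])"
```

```text
t4.37 pos [ 0.4732 -0.1965  0.1923] rot [1.7989e+02 2.0000e-02 6.7500e+01] shift mm [327.1  18.    2.2] turn rad -0.55
[ 0.80637618 -0.03709677 -4.09664769] 0.055414410436507654 [ 42.61816371   3.72299262 -23.86713489 104.19373467   1.60688976
  72.30219768  -4.19481349]
```

Request:
arm_command --series "15 0 0 0 255;26 1.5 0 0 255;26 1.5 0 0 255;26 1.5 0 0 255;26 1.5 0 0 255;26 1.5 0 0 255;26 1.5 0 0 255;26 1.5 0 0 255;26 1.5 0 0 255;26 1.5 0 0 255;26 1.5 0 0 255;26 1.5 0 0 255;26 1.5 0 0 255;0 1.5 0 -0.11 255;0 0 0 -0.11 255;0 0 0 -0.11 255;0 0 0 -0.11 255;0 0 0 -0.11 255;0 0 0 0 255;0 0 0 0 255"

```text
time_s: 6.03
tool_pos: [0.6149, 0.0977, 0.1887]
tool_rot: [-179.8, -0.0, 98.8]
force: [0.6, 0.2, -3.9]
grip_width: 0.0552
grasp_force: 40.0
```

Run:
```python
from h import *
t=cams.read_camera('top');s=cams.read_camera('side')
o=telemetry.get_obs();p=o['tool_pos'];p=p+[0,0,-.01]
seat=[.615,.0988]
C=[(circ(p,.028,p[2]),(0,0,255)),(circ(p,.028,p[2]+.04),(0,255,255)),(circ(seat,.034,.094),(0,255,0)),(circ(seat,.010,.13),(255,0,0))]
g=[over(t,'top',(180,135,80,100),5,C),over(s,'side',(190,100,80,100),5,C)]
cv2.imwrite('pics/c3.png',np.hstack(g))
tgo(.615,.0988,.15);print(o['qpos'],o['force'])
```

```text
t6.13 pos [0.6154 0.0978 0.1895] rot [-1.7989e+02 -1.0000e-02  9.8850e+01] shift mm [ 1.  -0.2 39.5] turn rad None
[ 20.73736918  20.78983447 -40.57254982  88.55981458  13.74902352
  75.86411057 -12.53650267] [-0.03175334  1.33870834 -3.80655346]
```

View pics/c3.png

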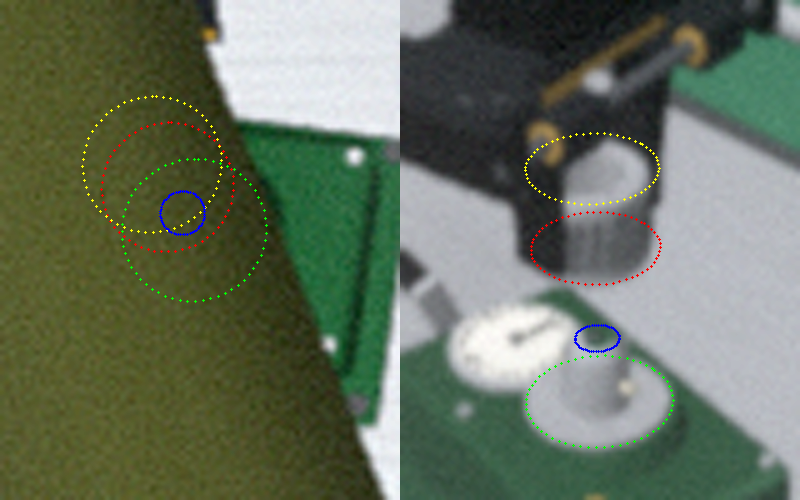

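In the side crop, the held collar (bottom rim near (605,278)) hangs above the nose, and the seat fits the green circle. Next I lower it onto the cone and watch the force.

Request:
arm_command --series "1 0 10 0 255;0 0 12 0 255;0 0 12 0 255;0 0 10 0 255;0 0 6 0 255;0 0 3 0 255;0 0 0 0 255;0 0 0 0 255"

```text
time_s: 6.8
tool_pos: [0.6161, 0.0991, 0.1376]
tool_rot: [180.0, -0.0, 99.0]
force: [-0.2, 0.6, -3.8]
grip_width: 0.0551
grasp_force: 40.0
```

Request:
arm_command --series "0 0 2 0 255;0 0 2 0 255;0 0 2 0 255;0 0 0 0 255;0 0 0 0 255"

```text
time_s: 7.22
tool_pos: [0.6169, 0.099, 0.1319]
tool_rot: [179.9, 0.0, 99.0]
force: [3.8, 0.5, -4.4]
grip_width: 0.0554
grasp_force: 40.0
```

Request:
arm_command --series "0 1 0 0 255;0 0 0 0 255;0 0 2 0 255;0 0 2 0 255;0 0 0 0 255;0 0 0 0 255"

```text
time_s: 7.72
tool_pos: [0.6171, 0.0989, 0.1272]
tool_rot: [180.0, 0.0, 99.0]
force: [3.3, -0.3, -4.7]
grip_width: 0.0555
grasp_force: 40.0
```

Request:
arm_command --series "0 1 0 0 255;0 0 0 0 255;0 0 2 0 255;0 0 2 0 255;0 0 0 0 255;0 0 0 0 255"

```text
time_s: 8.22
tool_pos: [0.6174, 0.0994, 0.1232]
tool_rot: [-179.9, -0.0, 99.0]
force: [0.7, -0.6, -3.7]
grip_width: 0.0556
grasp_force: 40.0
```

Centred and threaded. I'll push onto the pin.

Request:
arm_command --series "0 0 2 0 255;0 0 2 0 255;0 0 0 0 255;0 0 0 0 255"

```text
time_s: 8.55
tool_pos: [0.6184, 0.0997, 0.1203]
tool_rot: [179.9, 0.0, 99.0]
force: [0.3, 0.2, 0.6]
grip_width: 0.055
grasp_force: 40.0
```

Request:
arm_command --series "0 0 2 0 255;0 0 1 0 255;0 0 0 0 255;0 0 0 0 255"

```text
time_s: 8.88
tool_pos: [0.6185, 0.0996, 0.1172]
tool_rot: [179.9, -0.0, 99.0]
force: [0.5, 0.4, 4.3]
grip_width: 0.055
grasp_force: 40.0
```

Request:
arm_command --series "0 0 0 0.06 255;0 0 0 0.06 255;0 0 0 0.06 255;0 0 0 0.06 255;0 0 0 0.06 255;0 0 0 0.06 255;0 0 0 0.06 255;0 0 0 0.06 255;0 0 0 0 255"

```text
time_s: 9.63
tool_pos: [0.6186, 0.0994, 0.1174]
tool_rot: [179.9, -0.0, 71.3]
force: [0.1, 0.6, 5.1]
grip_width: 0.0551
grasp_force: 40.0
```

Request:
arm_command --series "0 0 0 0.06 255;0 0 0 0.06 255;0 0 0 0.06 255;0 0 0 0.06 255;0 0 0 0.06 255;0 0 0 0.06 255;0 0 0 0.06 255;0 0 0 0.06 255;0 0 0 0 255"

```text
time_s: 10.38
tool_pos: [0.6177, 0.0994, 0.1171]
tool_rot: [180.0, 0.0, 43.8]
force: [-1.7, -0.4, 5.0]
grip_width: 0.0551
grasp_force: 40.0
```

Request:
arm_command --series "0 0 0 0.06 255;0 0 0 0.06 255;0 0 0 0.06 255;0 0 0 0.06 255;0 0 0 0.06 255;0 0 0 0.06 255;0 0 0 0.06 255;0 0 0 0.06 255;0 0 0 0 255"

```text
time_s: 11.13
tool_pos: [0.617, 0.0999, 0.1169]
tool_rot: [-180.0, 0.1, 16.3]
force: [-3.6, 0.2, 6.7]
grip_width: 0.0549
grasp_force: 40.0
```

```bash
python3 -c "
from h import *
o=telemetry.get_obs();print(o['force'],o['wrist_torque'],o['qpos'])"
```

```text
[-3.58361573  0.23359102  6.73678394] [ 0.14212705  0.70372287 -0.05567722] [  9.08832158  21.46541768 -25.63005868  93.43738687   9.832179
  67.43138073 -92.44176224]
```

Request:
arm_command --series "-1.2 0.3 0 0.06 255;0 0 0 0.06 255;0 0 0 0.06 255;0 0 0 0.06 255;0 0 0 0.06 255;0 0 0 0.06 255;0 0 0 0.06 255;0 0 0 0.06 255;0 0 0 0 255"

```text
time_s: 11.88
tool_pos: [0.616, 0.1005, 0.117]
tool_rot: [-179.9, 0.1, -11.1]
force: [-2.4, 1.7, 5.8]
grip_width: 0.0555
grasp_force: 40.0
```

Request:
arm_command --series "-1 -1 0 0.06 255;0 0 0 0.06 255;0 0 0 0.06 255;0 0 0 0.06 255;0 0 0 0.06 255;0 0 0 0.06 255;0 0 0 0 255"

```text
time_s: 12.47
tool_pos: [0.6159, 0.1014, 0.1172]
tool_rot: [-179.9, 0.0, -31.7]
force: [-0.5, 2.7, 4.5]
grip_width: 0.055
grasp_force: 40.0
```

```bash
python3 -c "
from h import *
o=telemetry.get_obs();print(o['force'],o['wrist_torque'],o['qpos'])"
```

```text
[-0.45885643  2.68207331  4.51744805] [ 0.56465833  0.27369222 -0.05578138] [   3.1679255    20.29137674  -18.28710569   93.88736145    6.70265064
   66.87136895 -138.44002584]
```

Request:
arm_command --series "0 0 0 -0.12 255;0 0 0 -0.12 255;1 1 0 -0.12 255;0 0 0 -0.12 255;0 0 0 -0.12 255;0 0 0 -0.12 255;1.2 -0.3 0 -0.12 255;0 0 0 -0.12 255;0 0 0 -0.12 255;0 0 0 -0.12 255;0 0 0 -0.12 255;0 0 0 -0.12 255;0 0 0 -0.12 255;0 0 0 -0.12 255;0 0 0 -0.12 255;0 0 0 -0.12 255;0 0 0 -0.12 255;0 0 0 -0.12 255;0 0 0 -0.12 255;0 0 0 0 255"

```text
time_s: 14.13
tool_pos: [0.6183, 0.0988, 0.1165]
tool_rot: [179.9, 0.0, 99.2]
force: [2.4, -0.2, 0.2]
grip_width: 0.0551
grasp_force: 40.0
```

Request:
arm_command --series "0 0 0 -0.06 255;0 0 0 -0.06 255;0 0 0 -0.06 255;0 0 0 -0.06 255;0 0 0 -0.06 255;0 0 0 0 255"

```text
time_s: 14.63
tool_pos: [0.6193, 0.0984, 0.1155]
tool_rot: [179.8, 0.0, 116.0]
force: [5.8, 0.4, -5.8]
grip_width: 0.0553
grasp_force: 40.0
```

Request:
arm_command --series "0 1.2 0 0 255;0 0 0 0 255;0 0 0 0 255"

```text
time_s: 14.88
tool_pos: [0.6193, 0.0985, 0.1155]
tool_rot: [-180.0, 0.0, 116.0]
force: [4.8, -0.7, -6.6]
grip_width: 0.055
grasp_force: 40.0
```

```bash
python3 -c "
from h import *
o=telemetry.get_obs();print(o['force'],o['wrist_torque'],o['qpos'])"
```

```text
[ 4.84442204 -0.67359857 -6.63114097] [-0.31134928 -1.41714867 -0.2294467 ] [ 21.71025079  25.30323542 -42.24430151  92.84143918  17.99568217
  68.84882842   1.65200609]
```

Request:
arm_command --series "0 1 0 0.05 255;0 0 0 0 255;0 0 1.5 0 255;0 0 1.5 0 255;0 0 0 0 255;0 0 0 0 255"

```text
time_s: 15.38
tool_pos: [0.6191, 0.1001, 0.1131]
tool_rot: [-179.9, -0.0, 113.3]
force: [0.2, 0.1, -4.3]
grip_width: 0.0549
grasp_force: 40.0
```

```bash
python3 -c "
from h import *
o=telemetry.get_obs();print(o['force'],o['wrist_torque'])"
```

```text
[ 0.16105383  0.08106731 -4.27496872] [-0.05384184 -0.09187462  0.00080501]
```

Keyed: the push has vanished and the torque is nil. Pushing home.

Request:
arm_command --series "0 0 2 0 255;0 0 2 0 255;0 0 2 0 255;0 0 1.5 0 255;0 0 0 0 255;0 0 0 0 255"

```text
time_s: 15.88
tool_pos: [0.6198, 0.1002, 0.1068]
tool_rot: [180.0, 0.0, 113.3]
force: [-2.9, -1.2, 4.9]
grip_width: 0.0552
grasp_force: 40.0
```

Request:
arm_command --series "0 0 1 0 255;0 0 1 0 255;0 0 0 0 255;0 0 0 0 255" --squeeze 60

```text
time_s: 16.22
tool_pos: [0.6198, 0.1002, 0.1051]
tool_rot: [180.0, 0.0, 113.3]
force: [-2.8, -1.0, 6.5]
grip_width: 0.0547
grasp_force: 60.0
```

Request:
arm_command --series "0 -0.8 1 0 255;0 0 1 0 255;0 0 0 0 255;0 0 0 0 255"

```text
time_s: 16.55
tool_pos: [0.6198, 0.1002, 0.1049]
tool_rot: [179.9, 0.1, 113.3]
force: [-6.2, -2.4, 14.4]
grip_width: 0.0548
grasp_force: 60.0
```

Request:
arm_command --series "0 0 1 0 255;0 0 1 0 255;0 0 0 0 255;0 0 0 0 255"

```text
time_s: 16.88
tool_pos: [0.6199, 0.1002, 0.1048]
tool_rot: [179.9, 0.1, 113.3]
force: [-9.2, -2.7, 23.8]
grip_width: 0.055
grasp_force: 60.0
```

Run:
```python
from h import *
s=cams.read_camera('side')
o=telemetry.get_obs();p=[.617,.0995,0]
C=[(circ(p,.028,.094),(0,0,255)),(circ(p,.028,.134),(0,255,255))]
cv2.imwrite('pics/c4.png',over(s,'side',(180,110,80,90),6,C))
print(o['tool_pos'],o['tool_rot'],o['force'],o['wrist_torque'],o['grasp_force'])
```

```text
[0.61986649 0.10014517 0.10478484] [1.79893503e+02 1.26418260e-01 1.13318191e+02] [-9.03281064 -3.9924473  24.36234649] [-0.55525874  2.315272    0.04434803] 60.00598525031819
```

View pics/c4.png

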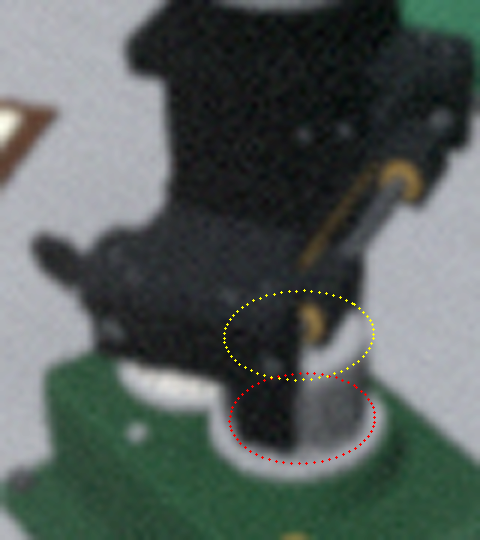

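The collar stands on the seat, but I want a closer look at the bottom rim near (330,450).

Run:
```python
from h import *
s=cams.read_camera('side')
p=[.6155,.0988]
C=[(circ(p,.028,.094),(0,0,255)),(circ(p,.034,.094),(0,255,0)),(circ(p,.028,.100),(0,255,255))]
b=(212,160,40,34)
cv2.imwrite('pics/c5.png',np.hstack([over(s,'side',b,10,[]),over(s,'side',b,10,C)]))
```

```text
(no output)
```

View pics/c5.png

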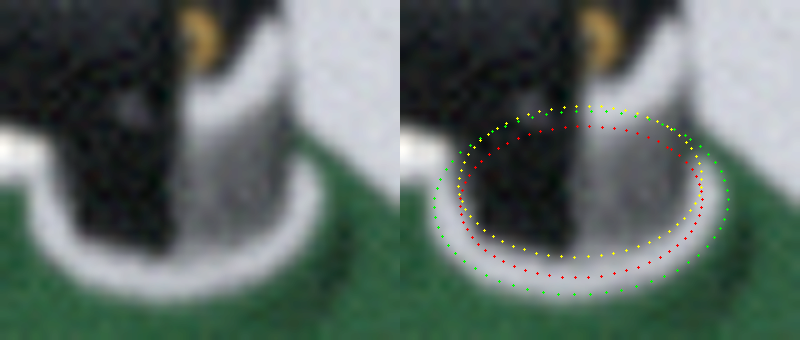

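The force curve says keyed and home: spring onset, about 10.6 N just before the hard stop, and TCP − seat = 10.8 mm, the same as at the pick. The rim looks slightly high, though, so I'll compare it with how the collar's lower edge appeared when it stood on the cart.

Run:
```python
from h import *
a=cv2.imread('pics/side0.png');b=cams.read_camera('side')
for im,c,z,dx in((a,(.4722,-.196),0,0),(b,(.6155,.0988),.094,5)):
    P=np.array([proj('side',q) for q in circ(c,.028,z)]);T=np.array([proj('side',q) for q in circ(c,.028,z+.04)])
    u=P[:,0].mean()+dx
    m=lambda Q:Q[(abs(Q[:,0]-u)<1.5)][:,1].max()
    v=int(round(m(P)));uu=int(round(u))
    print(uu,'pred bottom',m(P),'pred top-face front edge',m(T))
    print(list(zip(range(v-22,v+8),im[v-22:v+8,uu-1:uu+3].mean((1,2)).round().astype(int).tolist())))
o=telemetry.get_obs();y=R.from_euler('xyz',o['tool_rot'],degrees=True).as_matrix()[:,1]
for s in(-.0275,-.04):print('tip',proj('side',o['tool_pos']+s*y),proj('side',o['tool_pos']-s*y))
```

```text
285 pred bottom 336.55051753205646 pred top-face front edge 324.77460156862725
[(315, 116), (316, 116), (317, 115), (318, 115), (319, 115), (320, 115), (321, 112), (322, 111), (323, 111), (324, 104), (325, 91), (326, 80), (327, 73), (328, 71), (329, 70), (330, 70), (331, 69), (332, 71), (333, 77), (334, 87), (335, 103), (336, 111), (337, 116), (338, 116), (339, 116), (340, 115), (341, 115), (342, 113), (343, 113), (344, 113)]
235 pred bottom 186.75269842395005 pred top-face front edge 172.62519481410047
[(165, 77), (166, 87), (167, 100), (168, 113), (169, 116), (170, 111), (171, 98), (172, 86), (173, 75), (174, 67), (175, 63), (176, 63), (177, 63), (178, 63), (179, 62), (180, 60), (181, 59), (182, 63), (183, 73), (184, 87), (185, 102), (186, 112), (187, 102), (188, 82), (189, 63), (190, 54), (191, 48), (192, 46), (193, 47), (194, 49)]
tip [225.68101661 181.79698922] [235.03759265 168.04769795]
tip [223.43269567 185.10084946] [237.05000676 165.09049783]
```

The lower edge sits about 2.2 px high in both pictures, so the camera explains it. One more cheap check: if the collar is keyed, a twist must be blocked. I'll ease the push, twist a little, then twist back.

Request:
arm_command --series "0 0 -2.5 0 255;0 0 -1 0 255;0 0 0 -0.06 255;0 0 0 -0.06 255;0 0 0 -0.06 255;0 0 0 0 255;0 0 0 0 255"

```text
time_s: 17.62
tool_pos: [0.6205, 0.0991, 0.105]
tool_rot: [179.9, 0.1, 123.4]
force: [-1.1, -1.5, 6.4]
grip_width: 0.0543
grasp_force: 59.4
```

```bash
python3 -c "
from h import *
o=telemetry.get_obs();print(o['force'],o['wrist_torque'])"
```

```text
[-1.05516415 -1.5406937   6.42639653] [-0.36679764  0.25216498 -0.91379304]
```

A torque of 0.91 Nm blocks the twist, so it is keyed. Turning back and pressing home.

Request:
arm_command --series "0 0 0 0.06 255;0 0 0 0.06 255;0 0 0 0.06 255;0 0 1 0 255;0 0 1 0 255;0 0 1 0 255;0 0 0 0 255;0 0 0 0 255;0 0 0 0 255"

```text
time_s: 18.37
tool_pos: [0.6211, 0.0987, 0.1046]
tool_rot: [179.8, 0.2, 113.2]
force: [-6.5, -3.6, 17.9]
grip_width: 0.0542
grasp_force: 59.7
```

```bash
python3 -c "
from h import *
o=telemetry.get_obs();print(o['force'],o['wrist_torque'],o['tool_rot'])"
```

```text
[-6.48738142 -3.62813458 17.88938005] [-0.83839658  1.10490957 -0.22641549] [179.79342923   0.22000672 113.21769585]
```

```bash
python3 -c "
from h import *
print(env.sign_off())"
```

```text
the job is handed in; nothing more can be done
None
```

I handed in the job with the collar keyed over the cross-pin and held flat on the seat in the fingers, pressing on the gauge with about 22 N; the crank and bystanders were not approached, and sign-off returned no verdict.

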